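# Hang a sensor unit on its keyhole stud

### The arm

A 6-joint arm with a two-finger parallel gripper is mounted at the origin on the work surface. World frame = base frame: x ahead of the robot, y to its left, z up, the work surface at z = 0. Lengths are in mm, angles in rad, forces in N, time in s.
With the tool pointing down it reaches from about 300 to 775 mm from the base axis. Payload 14.6 kg.
Tool frame: the origin (TCP) lies on the front face of the gripper's body, between the roots of the fingers; the fingertips stand 97 mm ahead of it and the grasp point (between the pads) lies 78 mm ahead of it; z points along the fingers, y is the line along which they close (so a half turn about z gives the same grasp; the last joint's range is limited). The gripper opens to 94 mm and grips with 3 to 60 N. Pads are 16 mm wide; open, the fingers measure 119 mm over their backs; the gripper's body (75 mm by 177 mm) begins 78 mm behind the grasp point.
Start: joints at [-1.178, 0.3, 1.521, -0, 1.321, -0.067], TCP at [244.065, -492.871, 302.646] pointing down, gripper open.
Joint ranges: [-3.03, 3.03], [-0.79, 2.21], [0.23, 2.52], [-1.04, 4.18], [0, 3.07], [-2.55, 2.55]. Speed limits (rad/s): [2.22, 2.22, 2.57, 3.14, 3.14, 3.14].

### API

Orientations are given as [roll, pitch, yaw] about the fixed x, y, z axes, in that order (R = Rz(yaw) Ry(pitch) Rx(roll)).
In Python, from cell import * gives the robot as it stands.
- The arm moves only by the tool carry_out, never from a script. Its arguments are lists of equal length, an entry for each row: "slide": the shift along the world's x, y, z scaled (see below), a list of three; "dr": the turn, a rotation vector about the world's x, y, z scaled (see below), a list of three; "gripper": the opening in per cent of the stroke, from 0 (shut) to 100 (fully open). A call has 1 to 10 rows; each row is the pose to reach, as a shift and turn from the pose commanded when the call began, turning the shorter way round; what a row does not reach only later rows make up. The controller multiplies each number of a shift by 0.25 m and each number of a turn by 360 degrees. A row lasts 1/12 s, in which the tool goes at most 41.7 mm and 7.16 degrees, less where a joint would pass 70% of its speed; a pose out of reach is approached as far as the arm can. A call with a number of a shift or a turn outside -1 to 1 is refused whole. A call with a gripper value outside its range is refused whole. The fingers move at their own pace and stop on an object; "newtons" is the grip in N (left out, the last holds). Time passes only in rows, so rows that repeat a pose let the fingers close. It gives the time, the measured TCP pose, the force, the opening and the grip force at its end, in the units of the state.
- read_state(): the state, without advancing time (a new reading comes with each control period).
- camera(name): name is "scene" or "top"; returns the picture (420x560x3 uint8, red, green, blue); there is no depth.
- camera_model(name): a dict with "vfov" (degrees; the focal length in pixels is half the picture's height over the tangent of half this angle, whatever the lens; pixels are square), "cx", "cy" (the principal point, pixels), "R" (3x3) and "t" (3): a world point X has camera coordinates R X + t. Camera axes: x right, y down, z forward; pixel columns grow to the right and rows downward; lengths in mm; the calibration is good to about 2 mm. A picture is of the moment at which its call begins. camera_model takes no time and is no camera call.
- sign_off(): hands the job in; it is judged then, once.
The state is a dict: "clock": time; "joints": joint angles; "qd": joint speeds; "effort": joint torques, N m; "eef_pos": TCP position; "eef_rot": TCP orientation; "wrist_force": force on the tool from outside, world axes, zero at the start; "moment": the same for the moment, N m; "finger_gap": finger opening in mm; "finger_force": force on a finger pad.
Only numpy, scipy, OpenCV 4.12 (cv2) and the standard library are available. Lean on these libraries where they do the work, as an engineer would, in place of code of your own. Each camera call takes 0.05 s, during which the arm holds its last target. There are 200 camera calls.

### The job

Hang the loose sensor unit that has a keyhole in its back plate on the empty aluminium post: pass the keyhole over the mushroom stud until the plate lies flat on the post, slide the unit straight down under the stud's spring-loaded head, and press it down firmly against the stop (a steady push of 15 to 20 N, never more than 30 N on stud or post). Let go, leaving it fully home and upright, and leave everything else where it stands.

Things in the scene. Friction and masses are not known exactly. Their poses are not given: they have to be found in the camera images.
- housing (a point): centre of the white plastic housing of the loose unit with the keyhole: a box 54 mm deep (x), 44 mm wide (y), 48 mm high (z), the place to grip (across y, from above). The unit starts upright on the bench, underside 24 mm below this point. Unit axes: x points out of the housing's front (black window), z up. The back plate's back face lies 32 mm behind this point (x = -32 mm)
- hole (a point): centre of the keyhole's wide opening, on the plate's back face, 60 mm above the unit's underside; same axes as the unit
- slot_end (a point): point on the plate's back face, 78 mm above the unit's underside, 18 mm above the hole's centre: where the axis of the stud lies when the stud's shank bears against the upper end of the slot (fully home); same axes as the unit
- stud_foot (a point): where the stud's axis meets the front face of the empty post, 125 mm above the bench. Its x axis points out of the post's front along the stud (level), z up; the hung unit has the same axes as this point
- stud: steel shank 5.6 mm thick; origin and axes as stud_foot; it stops the slot hard. Its mushroom head, 15 mm across, ends 10.5 mm from the post's face; conical underside, 3 mm from the face inside, 6.5 mm at the rim. The head is sprung along its axis; a plate slid under lifts it about 2 mm and is clamped with roughly 10 N: sliding down takes a push of about 1 to 6 N on top of the weight, which alone is not enough
- post: the empty post; origin on the bench below stud_foot, in the plane of the front face. Aluminium profile 80 mm wide and 40 mm deep (behind the face), 141 mm high, fixed to the bench on a foot plate 10 mm high that reaches 20 mm before the face
- unit: the same loose unit, about 0.25 kg; origin at its underside in the plane of the plate's back face. Its steel back plate is 5 mm thick, 70 mm wide, 92 mm high, underside level with the housing's; its top 44 mm rises above the housing and has the keyhole: an opening 19 mm across with a slot 9 mm wide going 11 mm further up
- full_post_top (a point): middle of the upper front edge of the other post (141 mm high, 80 mm wide), which already carries a unit on its front that reaches 60 mm out; fixed, leave alone
- plain_housing (a point): centre of the housing of a second loose unit, same sizes and axes, its plate without a keyhole (two small dots instead); leave alone
- bin_a: clear bin of screws 90 x 75 x 50 mm, origin at the middle of its underside; leave alone
- bin_b: second clear bin of screws, same size; leave alone
- tray: black tray 130 x 170 x 45 mm with small white plates, origin at the middle of its underside; leave alone
- driver: screwdriver about 170 mm long lying on the bench, along its x axis; leave alone
- cap_box: white cap, a 45 mm box with a short spout, origin at the middle of its underside; leave alone
- roll: grey disc 44 mm across, 30 mm high, origin at the middle of its underside; leave alone
Mind the look-alikes: they are no part of the job. Leave any red or turquoise look-alike of the unit alone.

How it is judged (in metres and radians):
On the way, in this order (a step that is already met when the one before it is completed fails the run):
1. the keyhole is over the stud's head and the plate lies on the post (x of hole in the frame of stud_foot between -0.002 and 0.003 m and y of hole in the frame of stud_foot between -0.005 and 0.005 m and z of hole in the frame of stud_foot between -0.006 and 0.006 m), for 0.1 s.
2. slid down fully home and pressed against the stop with more than 6 N (x of slot_end in the frame of stud_foot between -0.002 and 0.0025 m and y of slot_end in the frame of stud_foot between -0.003 and 0.003 m and z of slot_end in the frame of stud_foot between -0.002 and 0.002 m and angle between slot_end's own z axis and vertical below 0.08 rad and angle between the y axis of slot_end and the y axis of stud_foot, either way round below 0.1 rad and contact force between unit and stud above 6 N), for 0.2 s.
At the end, for the whole second after the job is handed in: The unit hangs on the stud at rest and released: the slot's end within 2 mm of the stud in height, 3 mm sideways, the plate within 2.5 mm of the post's face, upright within 0.08 rad and in line with the post within 0.1 rad (x of slot_end in the frame of stud_foot between -0.002 and 0.0025 m and y of slot_end in the frame of stud_foot between -0.003 and 0.003 m and z of slot_end in the frame of stud_foot between -0.002 and 0.002 m and angle between slot_end's own z axis and vertical below 0.08 rad and angle between the y axis of slot_end and the y axis of stud_foot, either way round below 0.1 rad and linear speed of unit below 0.01 m/s and contact force between the fingers and unit below 0.1 N); the robot touches nothing.
It fails at once if the unit is pushed on the stud's shank with more than 30 N (contact force between unit and stud above 30 N).
It fails at once if the unit is pushed on the post with more than 30 N (contact force between unit and post above 30 N).
It fails at once if another loose thing is moved by more than 20 mm (distance of any of plain_housing, bin_a, bin_b, tray, driver, cap_box, roll from where it was at the start of the episode above 0.02 m).
It also fails if it takes over 53 s, if anything falls off the work surface, if the arm or the gripper's body presses on something with over 40 N, if the wrist force passes 120 N, or if a joint passes its speed limit or range.

## Working session

There is one attempt and no reset: what is moved stays moved. The work goes in short steps, Python scripts to look and compute and a tool call to move; the robot and the scene stay as the last step left them, time stands still between calls to the robot, and variables do not carry over. Pictures are saved under pics/ and viewed, at most 10 in all, crops included, and the job is handed in when it is done.

Besides the shell and the picture viewer there is one more tool, called after "Call:" as name(argument=value, ...), one argument or row to a line, values as JSON. carry_out: Moves the arm, as the interface text tells. Its arguments: {"type":"object","properties":{"slide":{"type":"array","items":{"type":"array","items":{"type":"number","minimum":-1,"maximum":1}}},"dr":{"type":"array","items":{"type":"array","items":{"type":"number","minimum":-1,"maximum":1}}},"gripper":{"type":"array","items":{"type":"number"}},"newtons":{"type":"number"}},"required":["slide","dr","gripper"]}

```bash
mkdir -p pics
python3 - <<'E'
from cell import *
import cv2,json
for n in("scene","top"):
    cv2.imwrite(f"pics/{n}0.png",camera(n)[:,:,::-1]); m=camera_model(n); print(n,m)
print(read_state())
E
```

```text
scene {'vfov': 56.415159237039134, 'cx': 277.0208476371971, 'cy': 210.1344932830668, 'R': array([[ 0.79692998,  0.60399695,  0.00950202],
       [ 0.35668517, -0.45780862, -0.81436292],
       [-0.48752261,  0.65237945, -0.58027817]]), 't': array([-440.67774661, -108.75510125, 1287.40036533])}
top {'vfov': 50.63578103529983, 'cx': 277.4814805783291, 'cy': 217.23923619398334, 'R': array([[ 0.02451567, -0.99965916, -0.00897421],
       [-0.98017488, -0.0222704 , -0.19687873],
       [ 0.19661177,  0.01362291, -0.98038678]]), 't': array([ -45.73536957,  600.36147439, 1071.28057144])}
{'clock': 0.1, 'joints': array([-1.17762662e+00,  3.00447525e-01,  1.52152930e+00,  1.23111422e-05,
        1.32071236e+00, -6.65797243e-02]), 'qd': array([ 0.00115522, -0.00258971, -0.00052356,  0.00132029,  0.00133596,
        0.00017211]), 'effort': array([ 3.67747216e-04, -5.32645082e+01, -3.53284049e+01,  7.08567468e-02,
        2.35141878e-02, -3.51619030e-05]), 'eef_pos': array([ 244.00425281, -492.75784512,  302.12111295]), 'eef_rot': array([-3.14049935e+00, -8.48505612e-05,  4.59746335e-01]), 'wrist_force': array([ 0.19653084, -0.30004367,  0.54915217]), 'moment': array([ 0.04228992, -0.03911293, -0.0255355 ]), 'finger_force': 0.0, 'finger_gap': 94.42877314105152}
```

View pics/scene0.png

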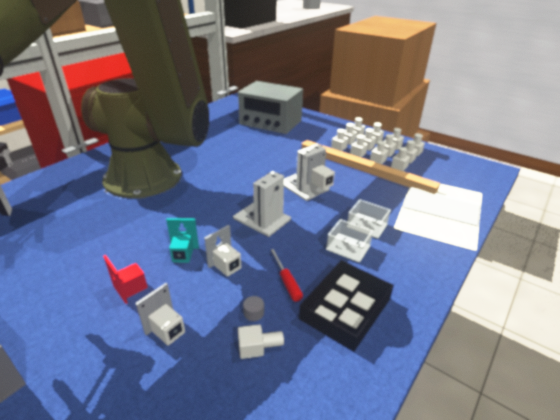

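View pics/top0.png

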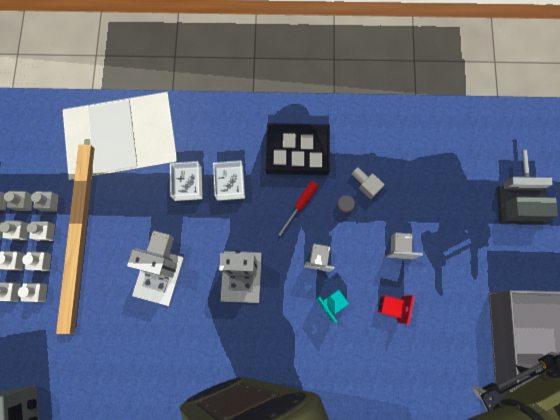

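The scene image shows two white loose units, at (224,252) and (162,315), corresponding to (319,257) and (404,246) in the top image. There are also red and turquoise look-alikes. The empty post is at (267,203) in scene and (240,275) in top. I'll enlarge to tell which white unit has the keyhole.

Run:
```python
import cv2,numpy as np
s=cv2.imread("pics/scene0.png");t=cv2.imread("pics/top0.png")
c=lambda im,x,y,w,h,k:cv2.resize(im[y:y+h,x:x+w],None,fx=k,fy=k,interpolation=cv2.INTER_CUBIC)
a=np.hstack([c(s,200,220,50,60,5),c(s,135,280,50,60,5),c(s,232,168,60,60,5)])
b=np.hstack([c(t,295,235,50,60,5),c(t,380,222,50,60,5),c(t,210,243,60,60,5)])
cv2.imwrite("pics/crop1.png",np.vstack([a,b])[:600])
```

```text
(no output)
```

View pics/crop1.png

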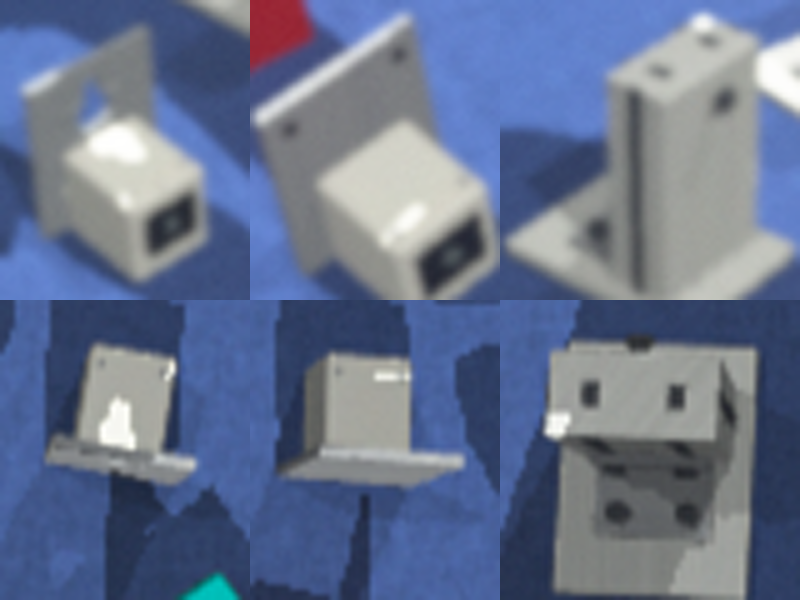

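Confirmed. The unit at scene (224,252), top (319,257) has the keyhole: blue bench shows through its plate. The one at scene (162,315) has two dots, so it is the plain one. The empty post's stud head is at scene (276.5,188) and it faces +x. Next I'll fit both poses from corner pixels.

```bash
cat > h.py <<'E'
import numpy as np
from cell import *
from scipy.optimize import least_squares
def proj(n,X):
    m=camera_model(n); f=210/np.tan(np.radians(m["vfov"])/2)
    c=np.asarray(X,float)@m["R"].T+m["t"]
    return f*c[:,:2]/c[:,2:]+[m["cx"],m["cy"]]
def world(p,pts):
    x,y,a=p[:3]; c,s=np.cos(a),np.sin(a); pts=np.asarray(pts,float)
    return pts@np.array([[c,s,0],[-s,c,0],[0,0,1]])+[x,y,0]
def fit(obs,p0):
    def r(p):
        return np.concatenate([(proj(n,world(p,[q for q,_ in o]))-[u for _,u in o]).ravel() for n,o in obs.items()])
    s=least_squares(r,p0,x_scale=[10,10,.1],loss="soft_l1")
    return s.x,r(s.x).reshape(-1,2)
E
python3 - <<'E'
from h import *
S=lambda u,v,ox,oy:(u/5+ox-.4,v/5+oy-.4)
u={"scene":[(p,S(*q,200,220)) for p,q in [((59,-22,48),(129,198)),((59,22,48),(205,160)),((5,-22,48),(65,155)),((59,-22,0),(135,282)),((59,22,0),(205,240)),((0,-35,92),(22,92)),((0,35,92),(148,26))]],
"top":[(p,S(q[0],q[1]-300,295,235)) for p,q in [((59,22,48),(92,345)),((59,-22,48),(176,357)),((5,35,92),(52,437)),((5,-35,92),(198,460)),((0,35,92),(47,460)),((0,-35,92),(190,483))]]}
x,r=fit(u,[300,-150,0]);print("unit",x.round(3));print(r.round(1).tolist())
p={"scene":[(a,S(q[0]-500,q[1],232,168)) for a,q in [((0,-40,141),(665,98)),((0,40,141),(758,38)),((-40,-40,141),(608,75)),((-40,40,141),(702,12)),((10.5,0,125),(724,99))]],
"top":[(a,S(q[0]-500,q[1]-300,210,243)) for a,q in [((0,40,141),(552,350)),((0,-40,141),(722,362)),((-40,40,141),(548,438)),((-40,-40,141),(715,440)),((10.5,0,125),(638,338))]]}
x,r=fit(p,[300,50,0]);print("post",x.round(3));print(r.round(1).tolist())
E
```

```text
unit [ 4.75293e+02 -1.34561e+02 -1.52000e-01]
[[0.1, 2.2], [-0.2, 0.9], [-1.2, -0.6], [0.3, 0.5], [0.7, -0.2], [-0.3, -1.0], [-1.3, -0.6], [-0.6, 0.1], [-0.3, 0.7], [-0.3, 0.1], [-0.8, 0.5], [0.4, -2.5], [0.4, -2.0]]
post [ 4.96674e+02  6.01030e+01 -1.30000e-02]
[[-0.3, 0.6], [0.4, -0.1], [-1.1, -0.1], [-0.3, 0.3], [1.0, 0.5], [-0.5, 0.3], [-0.2, -0.8], [-0.8, 0.0], [0.4, 0.9], [0.4, -0.3]]
```

Call:
carry_out(
  slide=[
    [0.15,0.15,0],
    [0.3,0.3,0],
    [0.45,0.45,0],
    [0.6,0.6,0],
    [0.7,0.7,0],
    [0.8,0.8,0],
    [0.9,0.9,0],
    [0.97,0.97,0],
    [1,1,0],
    [1,1,0],
  ],
  dr=[
    [0,0,-0.0195],
    [0,0,-0.039],
    [0,0,-0.0585],
    [0,0,-0.078],
    [0,0,-0.0974],
    [0,0,-0.0974],
    [0,0,-0.0974],
    [0,0,-0.0974],
    [0,0,-0.0974],
    [0,0,-0.0974],
  ],
  gripper=[100,100,100,100,100,100,100,100,100,100],
  newtons=50,
)

```text
clock: 0.93
eef_pos: [497.3, -238.5, 302.2]
eef_rot: [-3.141, 0.0, -0.147]
wrist_force: [-0.5, 0.2, 0.3]
finger_gap: 94.0
finger_force: 0.0
```

Call:
carry_out(
  slide=[
    [0.018,0.15,-0.1],
    [0.036,0.3,-0.2],
    [0.036,0.38,-0.3],
    [0.036,0.416,-0.39],
    [0.036,0.416,-0.39],
    [0.036,0.416,-0.39],
    [0.036,0.416,-0.39],
  ],
  dr=[
    [0,0,0],
    [0,0,0],
    [0,0,0],
    [0,0,0],
    [0,0,0],
    [0,0,0],
    [0,0,0],
  ],
  gripper=[100,100,100,100,100,100,100],
)

```text
clock: 1.52
eef_pos: [503.5, -139.9, 206.6]
eef_rot: [3.141, -0.002, -0.153]
wrist_force: [0.2, -0.6, 0.3]
finger_gap: 94.2
finger_force: 0.0
```

Run:
```python
from h import *
import cv2
s=camera("scene");t=camera("top")
print({k:read_state()[k] for k in("eef_pos","eef_rot","clock")})
c=lambda im,x,y,w,h,k:cv2.resize(im[y:y+h,x:x+w,::-1],None,fx=k,fy=k,interpolation=cv2.INTER_CUBIC)
cv2.imwrite("pics/hover.png",np.hstack([c(s,170,150,130,150,3),c(t,250,190,130,150,3)]))
```

```text
{'eef_pos': array([ 503.50019921, -140.04007186,  206.72461008]), 'eef_rot': array([ 3.14108147e+00, -2.46477428e-03, -1.53435460e-01]), 'clock': 1.6167}
```

View pics/hover.png

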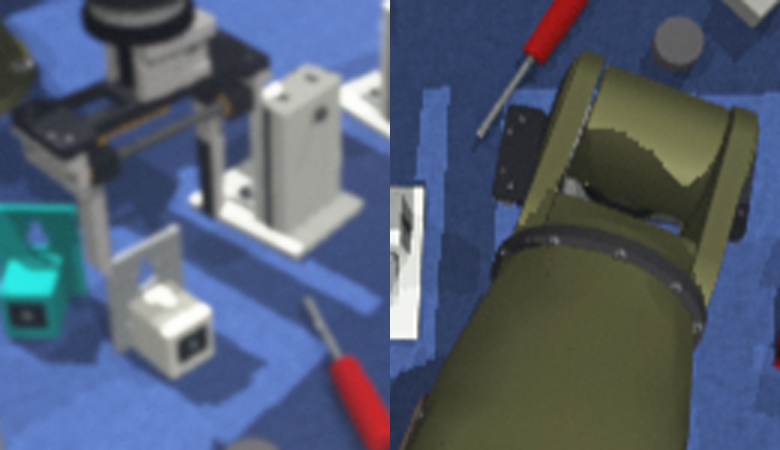

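The top view is blocked by the arm. In the scene view the open fingers stand above the keyhole unit, at crop (103,268) and (210,210), so it's clear to descend.

Call:
carry_out(
  slide=[
    [0,0.005,-0.1],
    [0,0.005,-0.2],
    [0,0.005,-0.29],
    [0,0.005,-0.35],
    [0,0.005,-0.38],
    [0,0.005,-0.395],
    [0,0.005,-0.395],
    [0,0.005,-0.395],
  ],
  dr=[
    [0,0,0],
    [0,0,0],
    [0,0,0],
    [0,0,0],
    [0,0,0],
    [0,0,0],
    [0,0,0],
    [0,0,0],
  ],
  gripper=[100,100,100,100,100,100,100,100],
)

```text
clock: 2.28
eef_pos: [503.5, -138.0, 107.5]
eef_rot: [3.141, -0.002, -0.152]
wrist_force: [0.3, -0.2, -0.0]
finger_gap: 93.8
finger_force: 0.0
```

Call:
carry_out(
  slide=[
    [0,0,0],
    [0,0,0],
    [0,0,0],
    [0,0,0],
    [0,0,0],
    [0,0,0],
    [0,0,0],
    [0,0,0],
    [0,0,0],
    [0,0,0],
  ],
  dr=[
    [0,0,0],
    [0,0,0],
    [0,0,0],
    [0,0,0],
    [0,0,0],
    [0,0,0],
    [0,0,0],
    [0,0,0],
    [0,0,0],
    [0,0,0],
  ],
  gripper=[40,40,30,30,20,20,20,20,20,20],
  newtons=50,
)

```text
clock: 3.12
eef_pos: [503.1, -137.7, 106.4]
eef_rot: [3.142, -0.0, -0.152]
wrist_force: [0.8, -1.1, -0.1]
finger_gap: 44.2
finger_force: 50.0
```

Call:
carry_out(
  slide=[
    [0,0,0.03],
    [0,0,0.1],
    [0.01,0,0.2],
    [0.04,0.05,0.26],
    [0.1,0.18,0.26],
    [0.16,0.33,0.26],
    [0.206,0.48,0.26],
    [0.206,0.62,0.26],
    [0.206,0.73,0.26],
    [0.206,0.788,0.26],
  ],
  dr=[
    [0,0,0],
    [0,0,0],
    [0,0,0],
    [0,0,0.004],
    [0,0,0.008],
    [0,0,0.012],
    [0,0,0.016],
    [0,0,0.019],
    [0,0,0.022],
    [0,0,0.022],
  ],
  gripper=[20,20,20,20,20,20,20,20,20,20],
)

```text
clock: 3.95
eef_pos: [554.2, 62.4, 171.6]
eef_rot: [-3.141, 0.0, -0.01]
wrist_force: [-0.1, -0.1, -1.9]
finger_gap: 43.8
finger_force: 50.0
```

Call:
carry_out(
  slide=[
    [0,0,0],
    [0,0,0],
    [0,0,0],
  ],
  dr=[
    [0,0,0],
    [0,0,0],
    [0,0,0],
  ],
  gripper=[20,20,20],
)

```text
clock: 4.2
eef_pos: [554.5, 58.6, 171.5]
eef_rot: [3.141, 0.0, -0.014]
wrist_force: [-0.6, 0.3, -2.5]
finger_gap: 43.6
finger_force: 50.0
```

Run:
```python
from h import *
import cv2
s=camera("scene");print({k:read_state()[k] for k in("eef_pos","eef_rot","clock","finger_gap","wrist_force")})
cv2.imwrite("pics/s1.png",s[:,:,::-1])
cv2.imwrite("pics/c1.png",cv2.resize(s[130:240,220:340,::-1],None,fx=5,fy=5,interpolation=cv2.INTER_CUBIC))
```

```text
{'eef_pos': array([554.56492936,  58.35781281, 171.50285406]), 'eef_rot': array([ 3.14147214e+00,  1.11820167e-04, -1.50547573e-02]), 'clock': 4.25, 'finger_gap': 44.01935862477359, 'wrist_force': array([-0.18636863,  0.63397994, -2.40766818])}
```

View pics/c1.png

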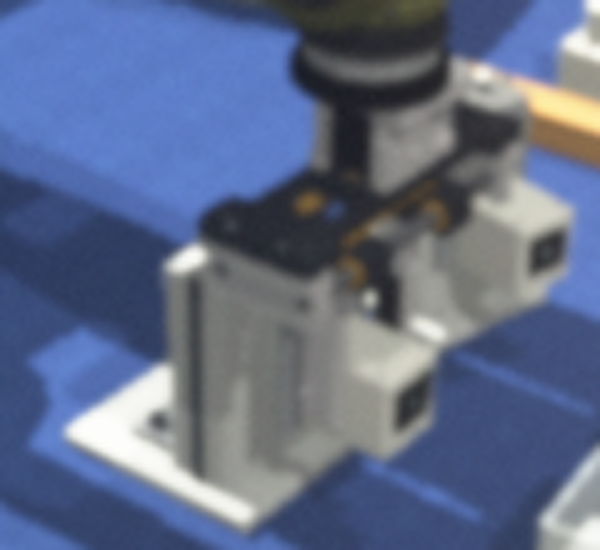

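The scene crop shows the unit held upright in front of the post, with the housing front at crop (405,400). The plate and stud are hidden behind the gripper, so I'll approach by touch.

Call:
carry_out(
  slide=[
    [-0.016,0.002,0],
    [-0.032,0.004,0],
    [-0.048,0.004,0],
    [-0.056,0.004,0],
    [-0.06,0.004,0],
    [-0.064,0.004,0],
    [-0.064,0.004,0],
  ],
  dr=[
    [0,0,0],
    [0,0,0],
    [0,0,0],
    [0,0,0],
    [0,0,0],
    [0,0,0],
    [0,0,0],
  ],
  gripper=[20,20,20,20,20,20,20],
)

```text
clock: 4.83
eef_pos: [538.5, 60.3, 171.4]
eef_rot: [3.142, -0.0, -0.014]
wrist_force: [0.1, -0.1, -2.5]
finger_gap: 43.6
finger_force: 50.0
```

Call:
carry_out(
  slide=[
    [-0.004,0,0],
    [-0.008,0,0],
    [-0.008,0,0],
  ],
  dr=[
    [0,0,0],
    [0,0,0],
    [0,0,0],
  ],
  gripper=[20,20,20],
)

```text
clock: 5.08
eef_pos: [536.5, 60.4, 171.4]
eef_rot: [-3.142, 0.0, -0.014]
wrist_force: [-0.4, 0.7, -2.6]
finger_gap: 43.8
finger_force: 50.0
```

Call:
carry_out(
  slide=[
    [-0.004,0,0],
    [-0.008,0,0],
    [-0.008,0,0],
  ],
  dr=[
    [0,0,0],
    [0,0,0],
    [0,0,0],
  ],
  gripper=[20,20,20],
)

```text
clock: 5.33
eef_pos: [534.4, 60.4, 171.4]
eef_rot: [-3.142, 0.0, -0.014]
wrist_force: [-0.0, 0.0, -2.3]
finger_gap: 43.5
finger_force: 50.0
```

Call:
carry_out(
  slide=[
    [-0.004,0,0],
    [-0.008,0,0],
    [-0.008,0,0],
  ],
  dr=[
    [0,0,0],
    [0,0,0],
    [0,0,0],
  ],
  gripper=[20,20,20],
)

```text
clock: 5.58
eef_pos: [532.4, 60.4, 171.4]
eef_rot: [-3.142, 0.0, -0.014]
wrist_force: [0.0, 0.1, -2.9]
finger_gap: 43.6
finger_force: 50.0
```

Call:
carry_out(
  slide=[
    [-0.004,0,0],
    [-0.006,0,0],
    [-0.006,0,0],
  ],
  dr=[
    [0,0,0],
    [0,0,0],
    [0,0,0],
  ],
  gripper=[20,20,20],
)

```text
clock: 5.83
eef_pos: [531.0, 60.4, 171.4]
eef_rot: [-3.142, 0.0, -0.014]
wrist_force: [-0.1, 0.7, -2.7]
finger_gap: 43.7
finger_force: 50.0
```

Call:
carry_out(
  slide=[
    [-0.004,0,0],
    [-0.006,0,0],
    [-0.006,0,0],
  ],
  dr=[
    [0,0,0],
    [0,0,0],
    [0,0,0],
  ],
  gripper=[20,20,20],
)

```text
clock: 6.08
eef_pos: [529.5, 60.4, 171.4]
eef_rot: [-3.142, 0.0, -0.014]
wrist_force: [-1.2, -0.4, -1.5]
finger_gap: 43.7
finger_force: 50.0
```

Call:
carry_out(
  slide=[
    [-0.004,0,0],
    [-0.006,0,0],
    [-0.006,0,0],
  ],
  dr=[
    [0,0,0],
    [0,0,0],
    [0,0,0],
  ],
  gripper=[20,20,20],
)

```text
clock: 6.33
eef_pos: [528.0, 60.4, 171.4]
eef_rot: [3.142, 0.0, -0.014]
wrist_force: [0.3, 0.9, -2.9]
finger_gap: 44.0
finger_force: 50.0
```

Call:
carry_out(
  slide=[
    [-0.004,0,0],
    [-0.006,0,0],
    [-0.006,0,0],
  ],
  dr=[
    [0,0,0],
    [0,0,0],
    [0,0,0],
  ],
  gripper=[20,20,20],
)

```text
clock: 6.58
eef_pos: [526.5, 60.4, 171.4]
eef_rot: [3.142, 0.0, -0.014]
wrist_force: [0.0, -0.4, -2.4]
finger_gap: 43.6
finger_force: 50.0
```

Call:
carry_out(
  slide=[
    [-0.004,0,0],
    [-0.006,0,0],
    [-0.006,0,0],
  ],
  dr=[
    [0,0,0],
    [0,0,0],
    [0,0,0],
  ],
  gripper=[20,20,20],
)

```text
clock: 6.83
eef_pos: [525.0, 60.4, 171.4]
eef_rot: [-3.142, 0.0, -0.014]
wrist_force: [0.4, -0.0, -2.4]
finger_gap: 44.0
finger_force: 50.0
```

Call:
carry_out(
  slide=[
    [-0.004,0,0],
    [-0.004,0,0],
    [-0.004,0,0],
  ],
  dr=[
    [0,0,0],
    [0,0,0],
    [0,0,0],
  ],
  gripper=[20,20,20],
)

```text
clock: 7.08
eef_pos: [524.2, 60.4, 171.5]
eef_rot: [-3.142, -0.001, -0.014]
wrist_force: [1.8, 0.8, -3.4]
finger_gap: 43.7
finger_force: 50.0
```

Call:
carry_out(
  slide=[
    [-0.004,0,0],
    [-0.004,0,0],
    [-0.004,0,0],
  ],
  dr=[
    [0,0,0],
    [0,0,0],
    [0,0,0],
  ],
  gripper=[20,20,20],
)

```text
clock: 7.33
eef_pos: [524.0, 60.3, 171.6]
eef_rot: [-3.141, -0.003, -0.014]
wrist_force: [12.1, 0.4, -9.4]
finger_gap: 43.6
finger_force: 50.0
```

The plate is flat on the post: contact came at x≈524.3, against 524.7 predicted. Head contact would have come about 10 mm earlier, so the keyhole is over the stud. I'll ease the x push and slide down.

Call:
carry_out(
  slide=[
    [0.002,0,0],
    [0.002,0,-0.008],
    [0.002,0,-0.016],
    [0.002,0,-0.016],
  ],
  dr=[
    [0,0,0],
    [0,0,0],
    [0,0,0],
    [0,0,0],
  ],
  gripper=[20,20,20,20],
)

```text
clock: 7.67
eef_pos: [524.1, 60.4, 167.5]
eef_rot: [-3.141, -0.002, -0.014]
wrist_force: [8.4, 0.7, -4.5]
finger_gap: 43.7
finger_force: 50.0
```

Call:
carry_out(
  slide=[
    [0,0,-0.004],
    [0,0,-0.008],
    [0,0,-0.012],
    [0,0,-0.012],
  ],
  dr=[
    [0,0,0],
    [0,0,0],
    [0,0,0],
    [0,0,0],
  ],
  gripper=[20,20,20,20],
)

```text
clock: 8.0
eef_pos: [524.1, 60.4, 164.7]
eef_rot: [-3.141, -0.002, -0.014]
wrist_force: [6.9, 1.0, -1.9]
finger_gap: 44.1
finger_force: 50.0
```

Call:
carry_out(
  slide=[
    [0,0,-0.004],
    [0,0,-0.008],
    [0,0,-0.012],
    [0,0,-0.012],
  ],
  dr=[
    [0,0,0],
    [0,0,0],
    [0,0,0],
    [0,0,0],
  ],
  gripper=[20,20,20,20],
)

```text
clock: 8.33
eef_pos: [524.0, 60.4, 161.9]
eef_rot: [-3.141, -0.002, -0.014]
wrist_force: [6.2, -1.7, 3.6]
finger_gap: 43.7
finger_force: 50.0
```

Call:
carry_out(
  slide=[
    [0,0,-0.004],
    [0,0,-0.008],
    [0,0,-0.012],
    [0,0,-0.012],
  ],
  dr=[
    [0,0,0],
    [0,0,0],
    [0,0,0],
    [0,0,0],
  ],
  gripper=[20,20,20,20],
)

```text
clock: 8.67
eef_pos: [524.0, 60.4, 158.9]
eef_rot: [-3.141, -0.002, -0.014]
wrist_force: [6.0, -0.8, 3.7]
finger_gap: 43.6
finger_force: 50.0
```

Call:
carry_out(
  slide=[
    [0,0,-0.004],
    [0,0,-0.008],
    [0,0,-0.012],
    [0,0,-0.012],
  ],
  dr=[
    [0,0,0],
    [0,0,0],
    [0,0,0],
    [0,0,0],
  ],
  gripper=[20,20,20,20],
)

```text
clock: 9.0
eef_pos: [524.1, 60.3, 155.9]
eef_rot: [-3.141, -0.002, -0.014]
wrist_force: [5.3, -1.5, 3.4]
finger_gap: 43.4
finger_force: 50.0
```

Call:
carry_out(
  slide=[
    [0,0,-0.003],
    [0,0,-0.006],
    [0,0,-0.006],
  ],
  dr=[
    [0,0,0],
    [0,0,0],
    [0,0,0],
  ],
  gripper=[20,20,20],
)

```text
clock: 9.25
eef_pos: [524.1, 60.4, 154.8]
eef_rot: [-3.141, -0.002, -0.014]
wrist_force: [2.4, -0.7, 9.1]
finger_gap: 43.6
finger_force: 50.0
```

Call:
carry_out(
  slide=[
    [0,0,-0.002],
    [0,0,-0.002],
    [0,0,-0.002],
  ],
  dr=[
    [0,0,0],
    [0,0,0],
    [0,0,0],
  ],
  gripper=[20,20,20],
)

```text
clock: 9.5
eef_pos: [524.1, 60.3, 154.5]
eef_rot: [-3.141, -0.002, -0.014]
wrist_force: [3.0, -0.5, 11.4]
finger_gap: 43.5
finger_force: 50.0
```

Call:
carry_out(
  slide=[
    [0,0,-0.002],
    [0,0,-0.002],
    [0,0,-0.002],
  ],
  dr=[
    [0,0,0],
    [0,0,0],
    [0,0,0],
  ],
  gripper=[20,20,20],
)

```text
clock: 9.75
eef_pos: [524.0, 60.4, 153.5]
eef_rot: [-3.141, -0.002, -0.014]
wrist_force: [5.5, -0.4, 2.9]
finger_gap: 43.9
finger_force: 50.0
```

Run:
```python
from h import *
import cv2
s=camera("scene");print({k:read_state()[k] for k in("eef_pos","eef_rot","clock","finger_gap","wrist_force","moment")})
cv2.imwrite("pics/c2.png",cv2.resize(s[150:240,220:340,::-1],None,fx=6,fy=6,interpolation=cv2.INTER_CUBIC))
```

```text
{'eef_pos': array([524.03632225,  60.3973615 , 153.45876238]), 'eef_rot': array([-3.14138568e+00, -1.82839454e-03, -1.42638162e-02]), 'clock': 9.8, 'finger_gap': 43.55220851557631, 'wrist_force': array([6.09852833, 0.32065488, 3.67486895]), 'moment': array([ 0.10086269, -0.62878475, -0.28458097])}
```

View pics/c2.png

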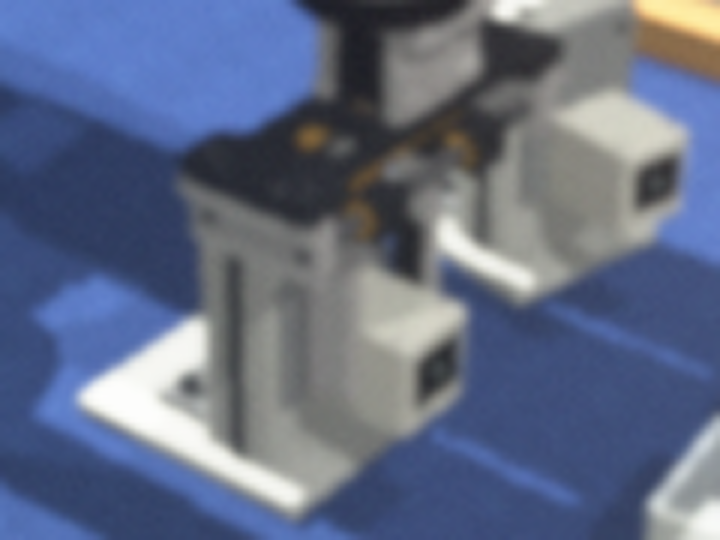

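The view shows the plate flat on the post. The force dropped after a catch at z≈154.5, so the slot isn't home yet. I'll continue in half-millimetre steps.

Call:
carry_out(
  slide=[
    [0,0,-0.002],
    [0,0,-0.002],
    [0,0,-0.002],
  ],
  dr=[
    [0,0,0],
    [0,0,0],
    [0,0,0],
  ],
  gripper=[20,20,20],
)

```text
clock: 10.05
eef_pos: [524.1, 60.4, 153.1]
eef_rot: [-3.141, -0.002, -0.014]
wrist_force: [4.5, -0.4, 6.5]
finger_gap: 43.4
finger_force: 50.0
```

Call:
carry_out(
  slide=[
    [0,0,-0.002],
    [0,0,-0.002],
    [0,0,-0.002],
  ],
  dr=[
    [0,0,0],
    [0,0,0],
    [0,0,0],
  ],
  gripper=[20,20,20],
)

```text
clock: 10.3
eef_pos: [524.1, 60.4, 152.9]
eef_rot: [-3.141, -0.002, -0.014]
wrist_force: [2.1, -0.2, 10.9]
finger_gap: 43.6
finger_force: 50.0
```

Call:
carry_out(
  slide=[
    [0,0,-0.002],
    [0,0,-0.002],
    [0,0,-0.002],
  ],
  dr=[
    [0,0,0],
    [0,0,0],
    [0,0,0],
  ],
  gripper=[20,20,20],
)

```text
clock: 10.55
eef_pos: [524.1, 60.4, 152.8]
eef_rot: [-3.141, -0.002, -0.014]
wrist_force: [-0.1, 0.1, 15.9]
finger_gap: 43.7
finger_force: 50.0
```

Call:
carry_out(
  slide=[
    [0,0,-0.001],
    [0,0,-0.001],
    [0,0,-0.001],
  ],
  dr=[
    [0,0,0],
    [0,0,0],
    [0,0,0],
  ],
  gripper=[20,20,20],
)

```text
clock: 10.8
eef_pos: [524.1, 60.4, 152.7]
eef_rot: [-3.141, -0.002, -0.014]
wrist_force: [-1.5, -0.4, 18.6]
finger_gap: 44.2
finger_force: 50.0
```

Call:
carry_out(
  slide=[
    [0,0,0],
    [0,0,0],
    [0,0,0],
    [0,0,0],
    [0,0,0],
    [0,0,0],
  ],
  dr=[
    [0,0,0],
    [0,0,0],
    [0,0,0],
    [0,0,0],
    [0,0,0],
    [0,0,0],
  ],
  gripper=[20,20,20,20,20,20],
)

```text
clock: 11.3
eef_pos: [524.1, 60.4, 152.7]
eef_rot: [-3.141, -0.002, -0.014]
wrist_force: [-1.5, -0.6, 17.8]
finger_gap: 43.4
finger_force: 50.0
```

Call:
carry_out(
  slide=[
    [0,0,0.002],
    [0,0,0.004],
    [0,0,0.004],
    [0,0,0.004],
    [0,0,0.004],
    [0,0,0.004],
    [0,0,0.004],
    [0,0,0.004],
    [0,0,0.004],
    [0,0,0.004],
  ],
  dr=[
    [0,0,0],
    [0,0,0],
    [0,0,0],
    [0,0,0],
    [0,0,0],
    [0,0,0],
    [0,0,0],
    [0,0,0],
    [0,0,0],
    [0,0,0],
  ],
  gripper=[20,20,20,80,80,80,80,80,80,80],
)

```text
clock: 12.13
eef_pos: [523.5, 60.4, 152.1]
eef_rot: [3.142, 0.0, -0.014]
wrist_force: [-0.5, 0.2, -0.0]
finger_gap: 75.0
finger_force: 0.0
```

Call:
carry_out(
  slide=[
    [0,0,0.06],
    [0,0,0.16],
    [0,0,0.3],
    [0,0,0.44],
    [0,0,0.54],
    [0,-0.12,0.54],
    [0,-0.28,0.54],
    [0,-0.44,0.54],
    [0,-0.6,0.54],
    [0,-0.6,0.54],
  ],
  dr=[
    [0,0,0],
    [0,0,0],
    [0,0,0],
    [0,0,0],
    [0,0,0],
    [0,0,0],
    [0,0,0],
    [0,0,0],
    [0,0,0],
    [0,0,0],
  ],
  gripper=[80,80,80,80,80,80,80,80,80,80],
)

```text
clock: 12.97
eef_pos: [523.1, -94.9, 287.1]
eef_rot: [3.141, 0.0, -0.019]
wrist_force: [0.7, 0.8, 0.4]
finger_gap: 75.4
finger_force: 0.0
```

Run:
```python
from h import *
import cv2
s=camera("scene");t=camera("top");print({k:read_state()[k] for k in("eef_pos","clock","wrist_force")})
c=lambda im,x,y,w,h,k:cv2.resize(im[y:y+h,x:x+w,::-1],None,fx=k,fy=k,interpolation=cv2.INTER_CUBIC)
cv2.imwrite("pics/c3.png",np.hstack([c(s,225,150,80,100,5),c(t,200,220,80,100,5)]))
for n in("scene","top"): print(n,proj(n,world([496.7,60.1,-.014],[(0,-35,139),(0,35,139),(5,-35,139),(5,35,139),(59,-22,95),(59,22,95),(10.5,0,125)])).round(1).tolist())
```

```text
{'eef_pos': array([523.3838986 , -90.71732434, 287.00226157]), 'clock': 13.0667, 'wrist_force': array([ 0.15246104,  0.87518053, -0.33953038])}
scene [[265.5, 187.6], [282.5, 176.5], [267.1, 188.3], [284.0, 177.1], [287.1, 208.1], [297.3, 200.5], [277.4, 187.9]]
top [[251.7, 254.2], [221.7, 253.1], [251.8, 252.1], [221.9, 251.0], [248.8, 232.1], [230.9, 231.5], [237.6, 249.9]]
```

View pics/c3.png

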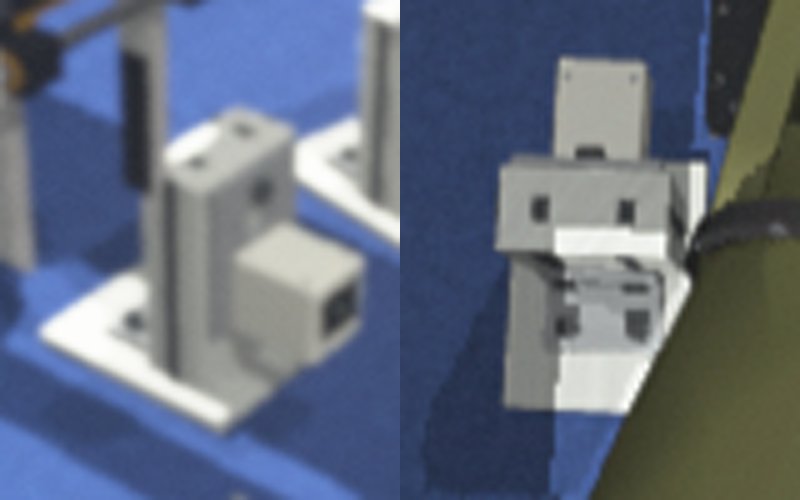

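The unit hangs flat and upright on the post. Its housing front corners are at scene crop (312,288) and top crop (645,62), against a fully-home prediction of (310,290) and (644,60). The gripper is clear, so I'll hand in.

```bash
python3 -c "
from cell import *
print(sign_off())"
```

```text
the job is handed in; nothing more can be done
None
```

The keyhole unit hangs on the empty post's stud, flat and upright, pressed home with about 18 N and released; the job was handed in at about 13 s, and no verdict came back.

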